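# Bin the dried-out marker with the lever-lid bin

### The job

Throw away the dried-out felt marker: lay it across the sloping ramp of the bench bin, in front of the closed lid, and let go of it. Then press the bin's side lever right down so that the lid lifts, hold it there until the marker has rolled into the bin, and release the lever so that the lid closes.

Things in the scene. Friction and masses are not known exactly. Their poses are not given: they have to be found in the camera images.
- marker: Felt marker, round, 12 mm thick (14 at its clip), 130 mm long, flat on the worktop, at least 65 mm from a dust brush and a thin screwdriver (the three swap places). Origin: mid-length, on the underside as it lies, 6 mm below its axis; y runs along the barrel. It rolls down slopes, so its own x and z then turn.
- bin: Grey metal bin, fixed, 104 (x) x 172 (y) x 100 mm. Origin: centre of underside; -x is its front, +y its left. At the front two steel rails, 30 mm wide at y = +-50 mm (70 mm finger gap between), form a ramp falling 20 degrees to the lid: top at z = 97 mm at x = -114, 86 at -82, 75 at -50. End guards at y = +-84 mm. A marker laid across (along y, middle at y = 0) rolls to the lid's lip.
- bin_lever: Lever on the bin's left side. Origin: its pivot, at bin x 0, y 92, z 65 mm; axes as the bin's at rest. It reaches to +y; at its end a flat pad, 55 (x) x 45 (y) mm, centred at y = 75 mm, rubber top 5 mm above the pivot. Pressed, it turns down about x to a stop at 0.4 rad (pad middle sinks about 30 mm); about 2 N starts it, about 4 N holds it down, a spring returns it.
- bin_lid (a joint): Angle (rad) of the bin's steel lid, hinged at the back: 0 shut (level, top 100 mm above the worktop), 1.0 fully raised. The lever drives it at 2.5 times the lever's angle; it shuts when the lever is let go. Raised, it frees the ramp and a marker waiting there rolls into the bin.
Not all that is in view belongs to the job. Leave any blue look-alike of the marker alone.

How it is judged:
By the outcome, as a careful person would: the job done as asked, in the order asked, and still so for the second after the job is handed in, with the robot touching nothing.
It also fails if it takes over 58 s, if anything falls off the work surface, if the arm or the gripper's body presses on something with over 40 N, if the wrist force passes 120 N, or if a joint passes its speed limit or range.

### The arm

A 7-joint arm with a two-finger parallel gripper is mounted at the origin on a cart in front of the work surface, level with it; the furniture and walls round the work are solid. World frame = base frame: x ahead of the robot, y to its left, z up, the work surface at z = 0. Lengths are in m, angles in rad, forces in N, time in s.
With the tool pointing down it reaches from about 0.4 to 0.85 m from the base axis. Payload 4.5 kg.
Tool frame: the origin (TCP) lies on the centre line of the jaws, within the pads' length; the fingertips stand 8 mm ahead of it and the grasp point (between the pads) lies 11 mm behind it (ctrl.tip_reach is the distance from the TCP to the fingertips, in m); z points along the fingers, y is the line along which they close (so a half turn about z gives the same grasp; the last joint's range is limited). The gripper opens to 85 mm and grips with 20 to 120 N. Pads are 22 mm wide; open, the fingers measure 114 mm over their backs; the gripper's body (76 mm by 85 mm) begins 54 mm behind the grasp point. The pads swing forward as they close: fully open they stand 13 mm farther back than shut.
Start: joints at [-1.158, 0.689, -0.195, 1.565, 0.157, 0.902, -0.215], TCP at [0.231, 0.581, 0.239] pointing down, gripper open.
Joint ranges: [-3.01, 3.01], [-0.46, 2.08], [-1.47, 1.51], [0.13, 2.56], [-1, 4.14], [0.04, 2.09], [-2.66, 2.66]. Speed limits (rad/s): [2.57, 2.57, 3.14, 3.14, 3.14, 3.14, 3.14].

### API

Orientations are given as [roll, pitch, yaw] about the fixed x, y, z axes, in that order (R = Rz(yaw) Ry(pitch) Rx(roll)).
In Python, from bench import observe, vision, ctrl gives the robot as it stands.
- The arm moves only by the tool jog_arm, never from a script. Its arguments are lists of equal length, an entry for each row: "xyz": the shift along the tool's x, y, z in cm, a list of three; "spin": the turn about the tool's z in degrees; "grip": the opening in per cent of the stroke, from 0 (shut) to 100 (fully open). A call has exactly 5 rows; each row is the pose to reach, as a shift and turn from the pose commanded when the call began, along the tool's axes at that moment; what a row does not reach only later rows make up. A row lasts 1/8 s, in which the tool goes at most 62.5 mm and 10.7 degrees, less where a joint would pass 70% of its speed; a pose out of reach is approached as far as the arm can. A call with a gripper value outside its range is refused whole. The fingers move at their own pace and stop on an object; "force" is the grip in N (left out, the last holds). Time passes only in rows, so rows that repeat a pose let the fingers close, or fill a call up. It gives the time, the measured TCP pose, the force, the opening and the grip force at its end, in the units of the state.
- observe(): the state, without advancing time (a new reading comes with each control period).
- vision.camera(name): name is "scene" or "side" or "wrist"; returns a dict with "image" (384x512x3 uint8, blue, green, red), "intrinsics" (3x3 intrinsics, pixels), "xyz" and "orientation" of the camera in the world; the wrist camera has in their place "tool_from_camera" (4x4, takes a point from camera to tool coordinates, whose origin is the TCP and whose axes are the flange's). Camera axes: x right, y down, z forward; pixel columns grow to the right and rows downward; lengths in m; the calibration is good to about 2 mm. The wrist camera is an equidistant fisheye: a pixel r from the principal point sees the ray r / f radians off the axis. A picture is of the moment at which its call begins: read the wrist's pose just before it. There is no depth.
- ctrl.sign_off(): hands the job in; it is judged then, once.
The state is a dict: "clock": time; "joint_positions": joint angles; "joint_vel": joint speeds; "joint_torque": joint torques, N m; "eef_pos": TCP position; "tcp_rot": TCP orientation; "ft_force": force on the tool from outside, world axes, zero at the start; "wrist_torque": the same for the moment, N m; "opening": finger opening in m; "grasp_force": force on a finger pad.
Only numpy, scipy, OpenCV 4.12 (cv2) and the standard library are available. Lean on these libraries where they do the work, as an engineer would, in place of code of your own. Each camera call takes 0.05 s, during which the arm holds its last target. There are 200 camera calls.

## Working session

There is one attempt and no reset: what is moved stays moved. The work goes in short steps, Python scripts to look and compute and a tool call to move; the robot and the scene stay as the last step left them, time stands still between calls to the robot, and variables do not carry over. Pictures are saved under pics/ and viewed, at most 10 in all, crops included, and the job is handed in when it is done.

Besides the shell and the picture viewer there is one more tool, called by a JSON object that holds its "method" and its "body". jog_arm: Moves the arm, as the interface text tells. Its arguments: {"type":"object","properties":{"xyz":{"type":"array","items":{"type":"array","items":{"type":"number"}}},"spin":{"type":"array","items":{"type":"number"}},"grip":{"type":"array","items":{"type":"number"}},"force":{"type":"number"}},"required":["xyz","spin","grip"]}

```bash
mkdir -p pics; ls
cat > h.py <<'E'
import numpy as np, cv2
from scipy.spatial.transform import Rotation as R
from bench import observe, vision, ctrl
def ray(c,u,v):
    K=np.array(c["intrinsics"]); d=np.linalg.inv(K)@[u,v,1]
    o=np.array(c["orientation"],float)
    M=R.from_euler('xyz',o).as_matrix() if o.size==3 else o.reshape(3,3)
    return np.array(c["xyz"]),M@d
def onz(c,u,v,z):
    p,d=ray(c,u,v); return p+d*(z-p[2])/d[2]
def wray(c,s,u,v):
    K=np.array(c["intrinsics"]); x=(u-K[0,2])/K[0,0]; y=(v-K[1,2])/K[1,1]; r=np.hypot(x,y)
    d=np.array([np.sin(r)*x/r,np.sin(r)*y/r,np.cos(r)]) if r>0 else np.array([0,0,1.])
    T=np.array(c["tool_from_camera"]); M=R.from_euler('xyz',s["tcp_rot"]).as_matrix()
    return np.array(s["eef_pos"])+M@T[:3,3], M@T[:3,:3]@d
def wonz(c,s,u,v,z):
    p,d=wray(c,s,u,v); return p+d*(z-p[2])/d[2]
E
python3 - <<'E'
from h import *
s=observe();print({k:np.round(v,3) for k,v in s.items()})
for n in("scene","side","wrist"):
    c=vision.camera(n);cv2.imwrite(f"pics/{n}0.png",c["image"]);np.save(f"pics/{n}0.npy",c,allow_pickle=True)
    print(n,{k:np.round(v,3).tolist() for k,v in c.items() if k!="image"})
a=cv2.imread("pics/scene0.png");b=cv2.imread("pics/side0.png")
cv2.imwrite("pics/w0.png",cv2.imread("pics/wrist0.png"))
E
```

```text
pics
{'clock': np.float64(0.0), 'joint_positions': array([-1.158,  0.69 , -0.195,  1.566,  0.157,  0.903, -0.215]), 'joint_vel': array([ 0.001, -0.001,  0.001, -0.001, -0.   , -0.   , -0.   ]), 'joint_torque': array([ 1.0000e-03, -5.3961e+01, -1.2670e+00, -1.5853e+01,  9.0000e-03,
        1.0000e-02,  0.0000e+00]), 'eef_pos': array([0.231, 0.58 , 0.238]), 'tcp_rot': array([-3.14 ,  0.   ,  2.763]), 'ft_force': array([ 0.873, -0.094, -0.072]), 'wrist_torque': array([ 0.006,  0.005, -0.039]), 'grasp_force': np.float64(0.0), 'opening': np.float64(0.085)}
scene {'intrinsics': [[378.723, 0.0, 252.882], [0.0, 378.723, 200.878], [0.0, 0.0, 1.0]], 'xyz': [0.318, -0.454, 0.72], 'orientation': [-2.405, 0.018, -0.405]}
side {'intrinsics': [[386.795, 0.0, 261.354], [0.0, 386.795, 194.317], [0.0, 0.0, 1.0]], 'xyz': [0.896, -0.242, 0.798], 'orientation': [-2.559, -0.004, 0.859]}
wrist {'intrinsics': [[297.319, 0.0, 251.879], [0.0, 297.319, 187.622], [0.0, 0.0, 1.0]], 'tool_from_camera': [[0.001, -0.953, -0.303, 0.078], [1.0, 0.001, 0.0, -0.001], [0.0, -0.303, 0.953, -0.135], [0.0, 0.0, 0.0, 1.0]]}
```

View pics/scene0.png

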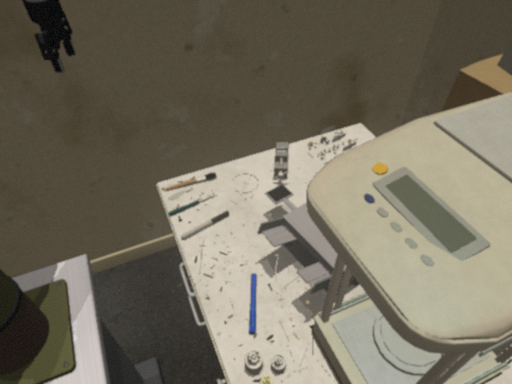

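View pics/side0.png

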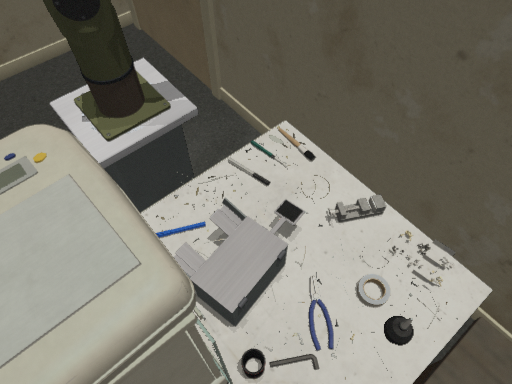

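Run:
```python
from h import *
a=cv2.imread("pics/scene0.png")[160:345,155:355];b=cv2.imread("pics/side0.png")[125:325,150:350]
a=cv2.resize(a,(600,555),interpolation=3);b=cv2.resize(b,(800,800),interpolation=3)[:600]
cv2.imwrite("pics/a1.png",a);cv2.imwrite("pics/b1.png",b)
```

```text
(no output)
```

View pics/a1.png

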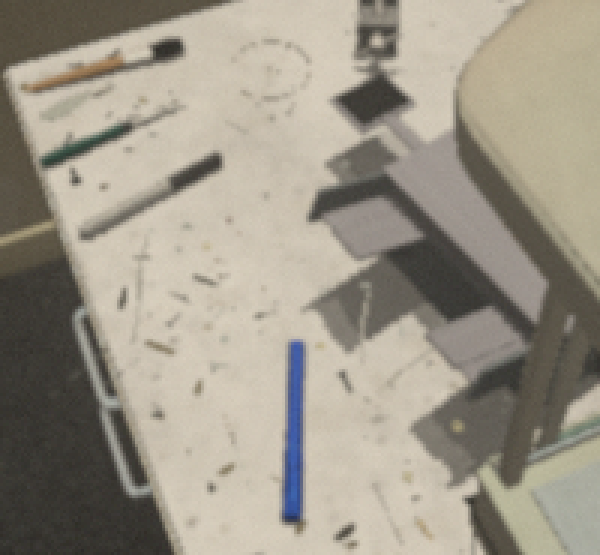

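View pics/b1.png

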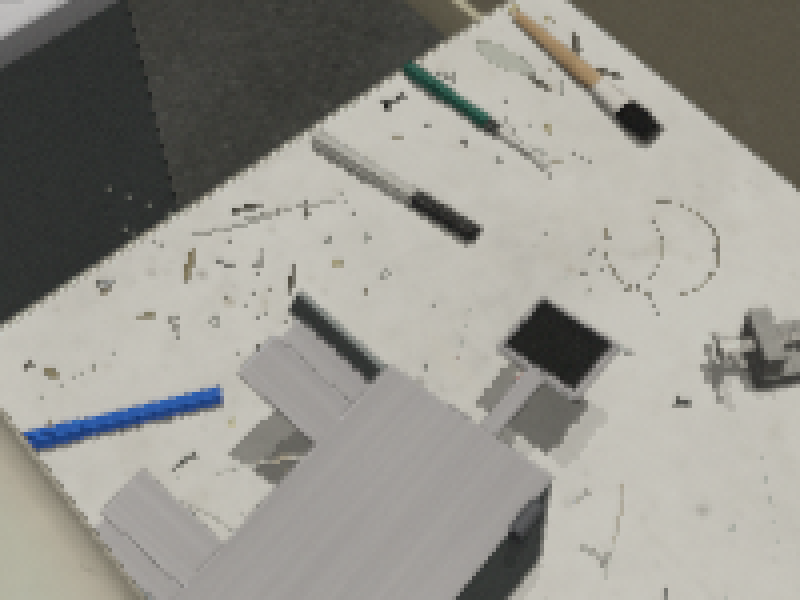

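Run:
```python
from h import *
S=np.load("pics/scene0.npy",allow_pickle=True).item();D=np.load("pics/side0.npy",allow_pickle=True).item()
d=lambda u,v,z:onz(D,150+u/4,125+v/4,z)[:2].round(4)
a=lambda u,v,z:onz(S,155+u/3,160+v/3,z)[:2].round(4)
# refine marker ends by mask? print picks
for n,f,p in(("side",d,[(315,140),(478,235)]),("scene",a,[(82,235),(220,158)])):
    A,B=[f(*q,.006) for q in p];print(n,A,B,(A+B)/2,np.linalg.norm(A-B),np.degrees(np.arctan2(*(B-A)[::-1])))
P=[d(*q,.07) for q in[(545,298),(620,348),(578,390),(500,340)]];print("pad",P,np.mean(P,0),[np.linalg.norm(P[i]-P[i-1]) for i in range(4)])
P=[a(*q,.07) for q in[(378,70),(412,102),(372,130),(333,100)]];print("pad scene",P,np.mean(P,0),[np.linalg.norm(P[i]-P[i-1]) for i in range(4)])
print("lid FL,BL side",d(392,362,.1),d(552,483,.1))
print("Lrail front edge side z97",d(290,318,.097),d(240,370,.097), "Rrail", d(145,470,.097),d(100,513,.097))
print("scene Lrail front z97",a(318,205,.097),a(355,258,.097),"Rrail",a(425,335,.097),a(460,375,.097))
print("brush,screw",d(660,120,.006),d(515,10,.006),d(550,172,.006),d(408,68,.006))
print("blue",d(30,438,.006),d(220,397,.006))
# appliance corners
print("table corners side",[onz(D,*q,0)[:2].round(3) for q in[(285,122),(490,290),(420,380),(140,212)]])
```

```text
side [0.3667 0.1074] [0.4924 0.1381] [0.42955 0.12275] 0.1293946675871923 13.724798061970846
scene [0.3631 0.1051] [0.4898 0.1351] [0.42645 0.1201 ] 0.13020326416799238 13.321150713994392
pad [array([0.5816, 0.1074]), array([0.6322, 0.1165]), array([0.6363, 0.0809]), array([0.5856, 0.07  ])] [0.608925 0.0937  ] [np.float64(0.037613295521663606), np.float64(0.051411769080629756), np.float64(0.03583531777450844), np.float64(0.0518584612189756)]
pad scene [array([0.6235, 0.1175]), array([0.6322, 0.0749]), array([0.5908, 0.0611]), array([0.5767, 0.1021])] [0.6058 0.0889] [np.float64(0.04926865129065343), np.float64(0.043479305422235055), np.float64(0.043639431710323626), np.float64(0.04335677571037772)]
lid FL,BL side [0.5717 0.0055] [0.677  0.0214]
Lrail front edge side z97 [ 0.514  -0.0174] [ 0.5224 -0.0567] Rrail [ 0.5379 -0.1273] [ 0.5428 -0.1575]
scene Lrail front z97 [ 0.5149 -0.0079] [ 0.5192 -0.0588] Rrail [ 0.5343 -0.1303] [ 0.5407 -0.1641]
brush,screw [0.5011 0.29  ] [0.3666 0.2832] [0.4854 0.2058] [0.3589 0.1931]
blue [ 0.4316 -0.1508] [ 0.4808 -0.0524]
table corners side [array([0.359, 0.315]), array([1.002, 0.315]), array([1.011, 0.058]), array([ 0.349, -0.149])]
```

Possible confusions (scene px): marker, grey barrel with dark cap, at (205,225); green screwdriver at (190,205); brush at (190,182); blue look-alike at (253,303). I choose the grey one at (205,225), or (249,172) in the side view. Both crops confirm it and its length measures 130 mm.

```bash
cat >> h.py <<'E'
def go(x,y,z,closedeg=None):
    s=observe();M=R.from_euler('xyz',s["tcp_rot"]).as_matrix()
    d=M.T@(np.array([x,y,z])-s["eef_pos"])*100
    cd=np.degrees(np.arctan2(M[1,1],M[0,1]))
    print("shift cm",d.round(2),"closing dir",cd.round(2),"spin",None if closedeg is None else ((cd-closedeg+90)%180-90).round(1),"rot",np.round(s["tcp_rot"],3),"F",np.round(s["ft_force"],1),"t",s["clock"])
E
python3 -c "
from h import *
go(.428,.1214,.16,103.5)"
```

```text
shift cm [-35.27 -35.33   7.92] closing dir 68.3 spin -35.2 rot [-3.14   0.     2.763] F [-0.7 -0.   0.5] t 0.15
```

{"method": "jog_arm", "body": {"xyz": [[-3.5,-3.5,0],[-7,-7,0],[-10.5,-10.5,1],[-14,-14,2],[-18,-18,3]], "spin": [-5,-10,-15,-20,-25], "grip": [60,50,50,50,50], "force": 40}}

```text
clock: 0.78
eef_pos: [0.3322, 0.3459, 0.209]
tcp_rot: [3.141, 0.0, -3.08]
ft_force: [1.1, 0.0, 0.2]
opening: 0.0427
grasp_force: 0.0
```

```bash
python3 -c "
from h import *
go(.428,.1214,.16,103.5)"
```

```text
shift cm [ -8.18 -23.     4.89] closing dir 93.52 spin -10.0 rot [ 3.141  0.    -3.08 ] F [1.1 0.  0.2] t 0.775
```

{"method": "jog_arm", "body": {"xyz": [[-2,-5.5,1],[-4,-11,2],[-6,-16.5,3],[-8,-23,4.9],[-8.2,-23,4.9]], "spin": [-3,-6,-9,-10,-10], "grip": [50,50,50,50,50]}}

```text
clock: 1.4
eef_pos: [0.427, 0.1164, 0.1591]
tcp_rot: [-3.138, -0.004, -2.918]
ft_force: [-0.4, 1.7, -0.3]
opening: 0.0427
grasp_force: 0.0
```

Run:
```python
from h import *
s=observe();c=vision.camera("wrist");I=c["image"];cv2.imwrite("pics/w1.png",I)
np.save("pics/w1.npy",{"s":s,"c":c},allow_pickle=True)
go(.428,.1214,.009,103.5)
def wpx(p):
    M=R.from_euler('xyz',s["tcp_rot"]).as_matrix();T=np.array(c["tool_from_camera"]);K=c["intrinsics"]
    q=T[:3,:3].T@(M.T@(np.array(p)-s["eef_pos"])-T[:3,3]);r=np.hypot(q[0],q[1]);th=np.arctan2(r,q[2])
    return (K[0][0]*th*q[0]/r+K[0][2],K[1][1]*th*q[1]/r+K[1][2])
for p in[(.365,.106,.006),(.491,.137,.006),(.428,.1214,.006)]:print(np.round(wpx(p)))
```

```text
shift cm [-0.13  0.31 15.04] closing dir 102.93 spin -0.6 rot [-3.140e+00 -2.000e-03 -2.916e+00] F [ 0.4 -0.7  0.3] t 1.45
[256. 113.]
[258. 236.]
[257. 178.]
```

View pics/w1.png

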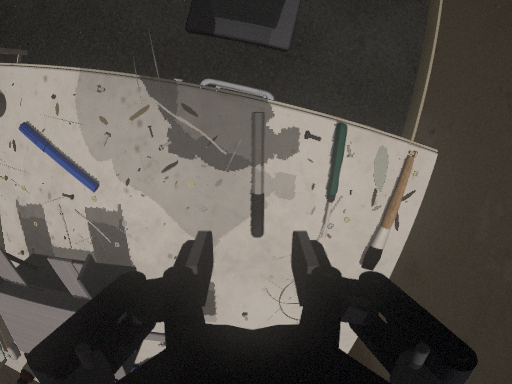

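The wrist view shows the grey marker from (259,113) to (257,236), with the cap at the bottom. It is clearly apart from the green screwdriver at (335,170) and the blue stick at (60,157), and within 2 px of my prediction.

Run:
```python
from h import *
w=np.load("pics/w1.npy",allow_pickle=True).item();s,c=w["s"],w["c"]
A,B=wonz(c,s,259,112,.006),wonz(c,s,257.5,237,.006);print(A,B,(A+B)/2,np.linalg.norm(A-B),np.degrees(np.arctan2(B[1]-A[1],B[0]-A[0])))
m=(A+B)/2;go(m[0],m[1],.0095,90+np.degrees(np.arctan2(B[1]-A[1],B[0]-A[0])))
```

```text
[0.3635526  0.10829018 0.006     ] [0.49256836 0.13701011 0.006     ] [0.42806048 0.12265014 0.006     ] 0.13217374918869873 12.549862155182277
shift cm [-0.17  0.43 14.99] closing dir 102.93 spin 0.4 rot [-3.140e+00 -2.000e-03 -2.916e+00] F [ 0.4 -0.7  0.3] t 1.45
```

{"method": "jog_arm", "body": {"xyz": [[0,0.2,4],[-0.1,0.3,8],[-0.1,0.3,11],[-0.1,0.3,12],[-0.1,0.3,12]], "spin": [0,0,0,0,0], "grip": [50,50,50,50,50]}}

```text
clock: 2.08
eef_pos: [0.427, 0.1264, 0.0403]
tcp_rot: [3.141, -0.0, -2.908]
ft_force: [0.0, 0.0, -0.0]
opening: 0.0429
grasp_force: 0.0
```

```bash
python3 -c "
from h import *
go(.428,.1224,.0095,102.8)"
```

```text
shift cm [-0.01 -0.41  3.08] closing dir 103.41 spin 0.6 rot [ 3.141 -0.    -2.908] F [ 0.  0. -0.] t 2.075
```

{"method": "jog_arm", "body": {"xyz": [[0,-0.4,1.5],[0,-0.4,3],[0,-0.4,3],[0,-0.4,3],[0,-0.4,3]], "spin": [0.5,0.5,0.5,0.5,0.5], "grip": [50,50,50,50,50]}}

```text
clock: 2.7
eef_pos: [0.4291, 0.1216, 0.0113]
tcp_rot: [3.141, 0.003, -2.919]
ft_force: [-0.1, -0.6, -0.3]
opening: 0.043
grasp_force: 0.0
```

{"method": "jog_arm", "body": {"xyz": [[0,0,0],[0,0,0],[0,0,0],[0,0,0],[0,0,0]], "spin": [0,0,0,0,0], "grip": [0,0,0,0,0], "force": 40}}

```text
clock: 3.32
eef_pos: [0.4285, 0.1215, 0.011]
tcp_rot: [-3.141, 0.001, -2.918]
ft_force: [-0.1, 0.1, 5.5]
opening: 0.0101
grasp_force: 40.7
```

{"method": "jog_arm", "body": {"xyz": [[0,0,-2],[0,0,-5],[0,0,-10],[0,0,-16],[0,0,-19]], "spin": [0,0,10,20,30], "grip": [0,0,0,0,0], "force": 40}}

```text
clock: 3.95
eef_pos: [0.4283, 0.1218, 0.2031]
tcp_rot: [3.139, 0.002, 2.835]
ft_force: [0.6, -0.0, -1.9]
opening: 0.0104
grasp_force: 40.1
```

Run:
```python
from h import *
c=vision.camera("scene")["image"];w=vision.camera("side")["image"]
np_=np.hstack([cv2.resize(c[100:384,100:450],(400,325)),cv2.resize(w[50:334,80:430],(400,325))]);cv2.imwrite("pics/l1.png",np_)
print(observe()["opening"],observe()["grasp_force"]);go(.5495,-.0884,.20,10.5)
```

```text
0.010317560707716318 40.10572521016002
shift cm [-17.72 -16.52   0.36] closing dir 72.66 spin 62.2 rot [3.138 0.005 2.839] F [ 0.9  0.7 -0.3] t 4.05
```

View pics/l1.png

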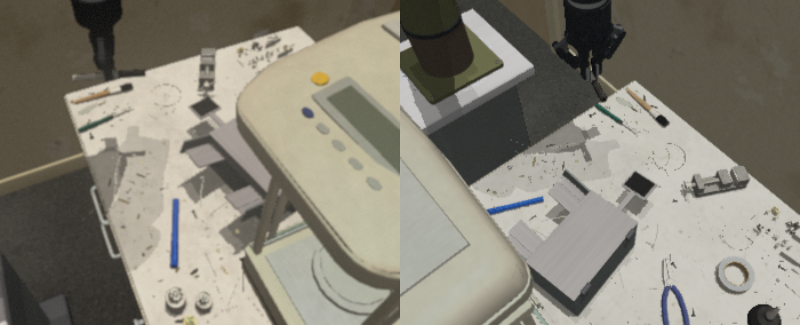

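The marker is held between the fingers, seen at about (105,73) on the left and (598,90) on the right. The appliance's head overhangs the right side, so I'll measure it before crossing.

Run:
```python
from h import *
S=np.load("pics/scene0.npy",allow_pickle=True).item();D=np.load("pics/side0.npy",allow_pickle=True).item()
for a,b in(((381,169),(40,158)),((369,198),(10,157))):
    p,d=ray(S,*a);q,e=ray(D,*b);t=np.linalg.lstsq(np.c_[d,-e],q-p,rcond=None)[0]
    A,B=p+t[0]*d,q+t[1]*e;print(A.round(3),B.round(3));z=(A+B)[2]/2
for u,v in((310,185),(330,165),(512,95),(345,235),(400,310)):print("scene",u,v,[onz(S,u,v,k)[:2].round(3) for k in(z,z-.08)])
for u,v in((190,290),(190,315),(60,140),(130,200)):print("side",u,v,[onz(D,u,v,k)[:2].round(3) for k in(z,z-.08)])
```

```text
[ 0.536 -0.251  0.464] [ 0.536 -0.25   0.464]
[ 0.507 -0.275  0.458] [ 0.507 -0.275  0.458]
scene 310 185 [array([ 0.465, -0.238]), array([ 0.51 , -0.171])]
scene 330 165 [array([ 0.497, -0.221]), array([ 0.552, -0.149])]
scene 512 95 [array([ 0.764, -0.203]), array([ 0.901, -0.126])]
scene 345 235 [array([ 0.463, -0.302]), array([ 0.508, -0.256])]
scene 400 310 [array([ 0.463, -0.377]), array([ 0.507, -0.354])]
side 190 290 [array([ 0.764, -0.211]), array([ 0.733, -0.204])]
side 190 315 [array([ 0.783, -0.224]), array([ 0.756, -0.22 ])]
side 60 140 [array([ 0.519, -0.222]), array([ 0.431, -0.217])]
side 130 200 [array([ 0.644, -0.203]), array([ 0.585, -0.193])]
```

{"method": "jog_arm", "body": {"xyz": [[-2,-2,0],[-5,-5,0],[-8,-8,0],[-11,-11,0],[-14,-13,0]], "spin": [9,18,27,36,45], "grip": [0,0,0,0,0]}}

```text
clock: 4.68
eef_pos: [0.5227, -0.0464, 0.199]
tcp_rot: [-3.138, -0.0, 2.052]
ft_force: [-0.1, 0.5, -0.9]
opening: 0.0106
grasp_force: 40.1
```

```bash
python3 -c "
from h import *
go(.5495,-.0884,.18,10.5)"
```

```text
shift cm [-4.96  0.44  1.9 ] closing dir 27.55 spin 17.0 rot [-3.138 -0.     2.052] F [-0.1  0.5 -0.9] t 4.675
```

{"method": "jog_arm", "body": {"xyz": [[-2,0.2,0.5],[-4,0.4,1],[-5,0.4,1.9],[-5,0.4,1.9],[-5,0.4,1.9]], "spin": [8,17,17,17,17], "grip": [0,0,0,0,0]}}

```text
clock: 5.3
eef_pos: [0.5496, -0.0856, 0.181]
tcp_rot: [-3.141, -0.001, 1.762]
ft_force: [-0.3, -0.6, -0.4]
opening: 0.01
grasp_force: 40.1
```

Run:
```python
from h import *
s=observe();c=vision.camera("wrist");d=vision.camera("side")
go(.5495,-.0884,.12,10.5)
cv2.imwrite("pics/p1.png",np.hstack([cv2.resize(c["image"],(400,300)),cv2.resize(d["image"][100:300,130:330],(400,400))[:300]]))
np.save("pics/p1.npy",{"s":s,"c":c,"d":d},allow_pickle=True)
```

```text
shift cm [-0.26 -0.1   6.14] closing dir 10.94 spin 0.4 rot [ 3.142e+00 -1.000e-03  1.762e+00] F [-0.   0.3 -0.9] t 5.4
```

View pics/p1.png

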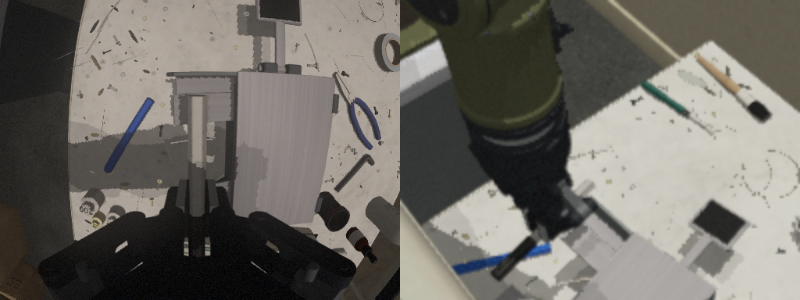

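The marker is held along bin y over the rails: wrist half shows it from (197,96) downwards, side half from (590,185) to (497,275). Next I'll check its level and refine the bin pose from the lid corners at about (238,71) and (333,78).

Run:
```python
from h import *
w=np.load("pics/p1.npy",allow_pickle=True).item();s,c,D=w["s"],w["c"],w["d"]
k=1.28
for n,u,v,z in(("FL",238,71,.1),("BL",333,78,.1),("FR",233,226,.1),("BR",321,224,.1),("railL inner/outer front z97",173,124,.097),("",173,79,.097),("padL",258,17,.07),("padR",299,21,.07)):
    print(n,wonz(c,s,u*k,v*k,z)[:2].round(4))
M=R.from_euler('xyz',s["tcp_rot"]).as_matrix();t=s["eef_pos"]
for n,(u,v) in(("near",(225,192.5)),("far",(178.5,238.5))):
    p,d=ray(D,u,v);q=M.T@(p-t);e=M.T@d;l=-q[1]/e[1];print(n,"tool",(q+l*e).round(4))
p,d=wray(c,s,197*k,96*k);q=M.T@(p-t);e=M.T@d
for z in(0,.004,.01):print("wrist near x at tool z",z,(q+e*(z-q[2])/e[2]).round(4))
```

```text
FL [0.5704 0.002 ]
BL [0.6706 0.0227]
FR [ 0.6066 -0.1636]
BR [ 0.7237 -0.1488]
railL inner/outer front z97 [ 0.5203 -0.06  ]
 [ 0.5128 -0.0174]
padL [0.5849 0.0676]
padR [0.6318 0.0782]
near tool [0.0653 0.     0.0076]
far tool [-0.0613  0.      0.0076]
wrist near x at tool z 0 [ 0.0653 -0.0006  0.    ]
wrist near x at tool z 0.004 [ 0.0649 -0.0006  0.004 ]
wrist near x at tool z 0.01 [ 0.0644 -0.0006  0.01  ]
```

{"method": "jog_arm", "body": {"xyz": [[0,0,2],[-0.3,0,4],[-0.3,0,6],[-0.3,0,7],[-0.3,0,7]], "spin": [-0.6,-0.6,-0.6,-0.6,-0.6], "grip": [0,0,0,0,0]}}

```text
clock: 6.02
eef_pos: [0.5505, -0.0892, 0.1111]
tcp_rot: [-3.141, -0.0, 1.771]
ft_force: [-0.5, -0.2, -0.0]
opening: 0.0101
grasp_force: 40.1
```

```bash
python3 -c "
from h import *
go(.5508,-.0889,.1,11.5)"
```

```text
shift cm [0.02 0.03 1.11] closing dir 11.45 spin -0.1 rot [-3.141 -0.     1.771] F [-0.5 -0.2 -0. ] t 6.025
```

{"method": "jog_arm", "body": {"xyz": [[0,0,0.3],[0,0,0.6],[0,0,0.8],[0,0,0.8],[0,0,0.8]], "spin": [0,0,0,0,0], "grip": [0,0,0,0,0]}}

```text
clock: 6.65
eef_pos: [0.5509, -0.0896, 0.1034]
tcp_rot: [3.141, -0.0, 1.77]
ft_force: [-0.0, -0.9, -0.5]
opening: 0.0102
grasp_force: 40.1
```

{"method": "jog_arm", "body": {"xyz": [[0,0,0.1],[0,0,0.2],[0,0,0.3],[0,0,0.3],[0,0,0.3]], "spin": [0,0,0,0,0], "grip": [0,0,0,0,0]}}

```text
clock: 7.28
eef_pos: [0.5515, -0.0895, 0.1013]
tcp_rot: [3.14, 0.0, 1.77]
ft_force: [-0.9, 0.4, 6.6]
opening: 0.0103
grasp_force: 41.0
```

{"method": "jog_arm", "body": {"xyz": [[0,0,-0.1],[0,0,-0.1],[0,0,-0.1],[0,0,-0.1],[0,0,-0.1]], "spin": [0,0,0,0,0], "grip": [0,15,20,25,30]}}

```text
clock: 7.9
eef_pos: [0.5507, -0.0896, 0.1011]
tcp_rot: [-3.141, -0.0, 1.77]
ft_force: [-0.5, 0.2, 0.1]
opening: 0.0255
grasp_force: 0.0
```

{"method": "jog_arm", "body": {"xyz": [[0,0,0],[0,0,-1],[0,0,-2],[0,0,-4],[0,0,-8]], "spin": [0,0,0,0,0], "grip": [30,30,30,30,30]}}

```text
clock: 8.52
eef_pos: [0.5498, -0.0896, 0.1817]
tcp_rot: [-3.139, -0.001, 1.77]
ft_force: [0.4, -0.9, 0.7]
opening: 0.0255
grasp_force: 0.0
```

Run:
```python
from h import *
c=vision.camera("wrist");d=vision.camera("side")
go(.6055,.0935,.15,11.5)
cv2.imwrite("pics/p2.png",np.hstack([cv2.resize(c["image"],(400,300)),cv2.resize(d["image"][100:300,130:330],(400,400))[:300]]))
```

```text
shift cm [16.94  8.66  3.61] closing dir 11.38 spin -0.1 rot [3.133e+00 2.000e-03 1.769e+00] F [ 0.8 -0.2  0.7] t 8.625
```

View pics/p2.png

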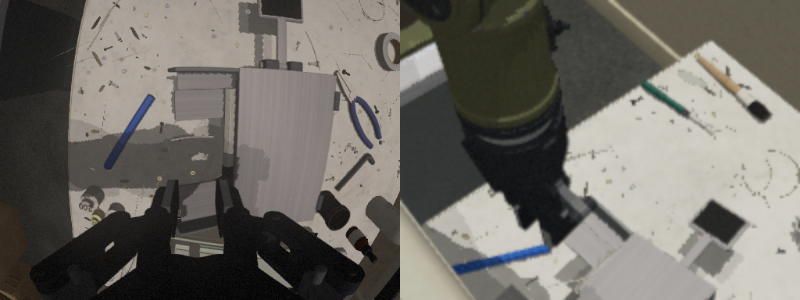

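The marker rests across the rails against the lid's lip: the light bar at wrist-half x≈228, y 88–165. Next is the lever.

{"method": "jog_arm", "body": {"xyz": [[4,2,0],[8,4,0],[12,6,0],[16,8,0],[17,8.7,0]], "spin": [0,0,0,0,0], "grip": [30,20,0,0,0]}}

```text
clock: 9.25
eef_pos: [0.6025, 0.099, 0.1815]
tcp_rot: [3.14, -0.003, 1.775]
ft_force: [0.4, -0.8, -0.2]
opening: 0.0002
grasp_force: 0.0
```

{"method": "jog_arm", "body": {"xyz": [[0,0,3],[0,0,6],[0,0,8],[0,0,9],[0,0,9]], "spin": [0,0,0,0,0], "grip": [0,0,0,0,0]}}

```text
clock: 9.88
eef_pos: [0.6022, 0.0935, 0.091]
tcp_rot: [-3.141, 0.0, 1.769]
ft_force: [0.9, -0.6, -0.3]
opening: 0.0003
grasp_force: 0.0
```

Run:
```python
from h import *
go(.6055,.0935,.078,11.5)
d=vision.camera("side");cv2.imwrite("pics/p3.png",cv2.resize(d["image"][100:300,130:330],(600,600),interpolation=3))
```

```text
shift cm [-0.06  0.33  1.3 ] closing dir 11.36 spin -0.1 rot [-3.141  0.     1.769] F [ 0.9 -0.6 -0.3] t 9.875
```

View pics/p3.png

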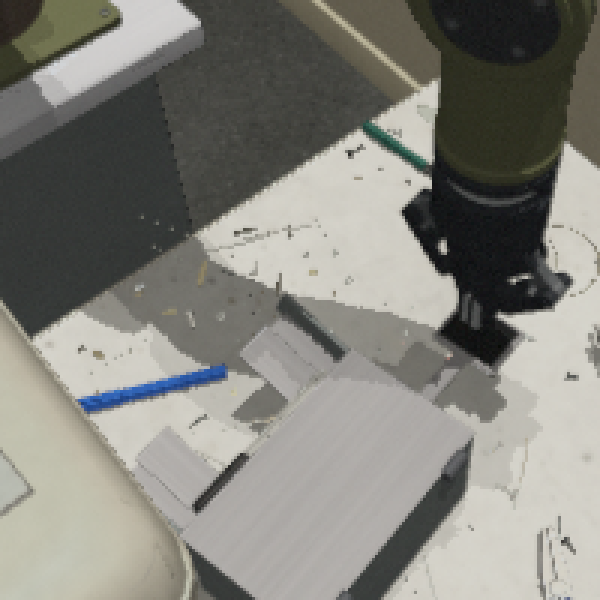

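The side view shows the marker along the lid's front edge (cap at (220,480)), and the closed fingers over the black pad at (480,330). Pressing now.

{"method": "jog_arm", "body": {"xyz": [[0,0.3,0.7],[0,0.3,1.4],[0,0.3,2],[0,0.3,2.7],[0,0.3,3.4]], "spin": [0,0,0,0,0], "grip": [0,0,0,0,0]}}

```text
clock: 10.55
eef_pos: [0.6066, 0.0938, 0.0577]
tcp_rot: [3.14, 0.002, 1.769]
ft_force: [2.0, -2.3, 6.0]
opening: -0.0002
grasp_force: 2.8
```

{"method": "jog_arm", "body": {"xyz": [[0,0,0.3],[0,0,0.6],[0,0,0.8],[0,0,0.9],[0,0,0.9]], "spin": [0,0,0,0,0], "grip": [0,0,0,0,0]}}

```text
clock: 11.18
eef_pos: [0.6057, 0.0948, 0.0486]
tcp_rot: [3.141, 0.0, 1.77]
ft_force: [0.9, -1.2, 5.9]
opening: 0.0001
grasp_force: 2.4
```

{"method": "jog_arm", "body": {"xyz": [[0,0,0.1],[0,0,0.2],[0,0,0.3],[0,0,0.3],[0,0,0.3]], "spin": [0,0,0,0,0], "grip": [0,0,0,0,0]}}

```text
clock: 11.8
eef_pos: [0.606, 0.0947, 0.048]
tcp_rot: [3.14, 0.001, 1.77]
ft_force: [-3.7, -2.3, 24.0]
opening: 0.0002
grasp_force: 10.8
```

{"method": "jog_arm", "body": {"xyz": [[0,0,0],[0,0,0],[0,0,0],[0,0,0],[0,0,0]], "spin": [0,0,0,0,0], "grip": [0,0,0,0,0]}}

```text
clock: 12.42
eef_pos: [0.606, 0.0947, 0.0481]
tcp_rot: [3.14, 0.001, 1.769]
ft_force: [-3.0, -2.3, 24.5]
opening: 0.0002
grasp_force: 10.8
```

{"method": "jog_arm", "body": {"xyz": [[0,0,0],[0,0,0],[0,0,0],[0,0,0],[0,0,0]], "spin": [0,0,0,0,0], "grip": [0,0,0,0,0]}}

```text
clock: 13.05
eef_pos: [0.606, 0.0947, 0.0481]
tcp_rot: [3.14, 0.001, 1.769]
ft_force: [-4.0, -2.3, 23.6]
opening: -0.0
grasp_force: 10.8
```

Run:
```python
from h import *
d=vision.camera("side")["image"][150:300,130:330];e=vision.camera("scene")["image"][180:330,220:420]
cv2.imwrite("pics/p4.png",np.hstack([cv2.resize(x,(400,300),interpolation=3) for x in(d,e)]))
```

```text
(no output)
```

View pics/p4.png

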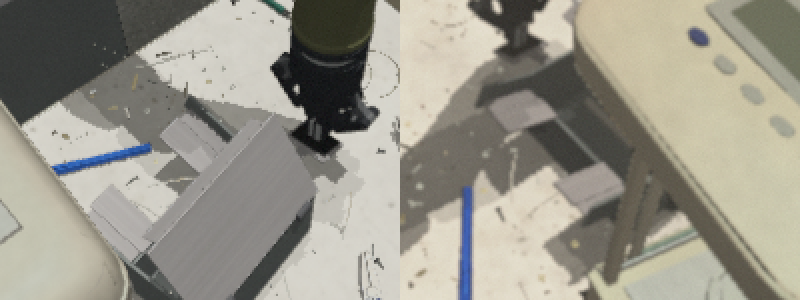

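The lid is raised, the rails are clear in the scene half at (525,105) and (590,185), and the marker has gone in. I'll hold briefly, then release.

{"method": "jog_arm", "body": {"xyz": [[0,0,0],[0,0,0],[0,0,0],[0,0,-0.5],[0,0,-1]], "spin": [0,0,0,0,0], "grip": [0,0,0,0,0]}}

```text
clock: 13.78
eef_pos: [0.6053, 0.0964, 0.0554]
tcp_rot: [3.141, -0.002, 1.771]
ft_force: [0.7, 2.7, 2.6]
opening: 0.0001
grasp_force: 1.2
```

{"method": "jog_arm", "body": {"xyz": [[0,0,-1],[0,0,-2],[0,0,-4],[0,0,-7],[0,0,-11]], "spin": [0,0,0,0,0], "grip": [0,0,0,0,0]}}

```text
clock: 14.4
eef_pos: [0.6043, 0.094, 0.1656]
tcp_rot: [-3.138, 0.001, 1.769]
ft_force: [1.3, 0.5, 0.5]
opening: 0.0006
grasp_force: 0.0
```

{"method": "jog_arm", "body": {"xyz": [[4,0,-2],[8,0,-4],[12,0,-4],[16,0,-4],[18,0,-4]], "spin": [0,0,0,0,0], "grip": [0,0,0,0,0]}}

```text
clock: 15.02
eef_pos: [0.5686, 0.2737, 0.2055]
tcp_rot: [-3.141, -0.001, 1.773]
ft_force: [0.4, -0.2, -0.1]
opening: -0.0002
grasp_force: 0.0
```

{"method": "jog_arm", "body": {"xyz": [[0,0,0],[0,0,0],[0,0,0],[0,0,0],[0,0,0]], "spin": [0,0,0,0,0], "grip": [0,0,0,0,0]}}

```text
clock: 15.65
eef_pos: [0.57, 0.2707, 0.2053]
tcp_rot: [-3.142, 0.0, 1.769]
ft_force: [-0.7, -0.3, 0.3]
opening: -0.0
grasp_force: 0.0
```

Run:
```python
from h import *
for n,(v0,v1,u0,u1) in(("side",(185,320,165,330)),("scene",(200,300,250,345))):
    a=cv2.imread(f"pics/{n}0.png")[v0:v1,u0:u1];b=vision.camera(n)["image"][v0:v1,u0:u1]
    d=cv2.absdiff(cv2.GaussianBlur(a,(3,3),0),cv2.GaussianBlur(b,(3,3),0)).max(2)>35
    k,l,st,ce=cv2.connectedComponentsWithStats(d.astype(np.uint8));print(n,d.sum(),[(st[i].tolist()) for i in range(1,k) if st[i][4]>8])
go(.5,.2,.2)
```

```text
side 106 [[117, 0, 32, 4, 80], [157, 0, 8, 4, 24]]
scene 0 []
shift cm [-5.59 -8.26  0.53] closing dir 11.39 spin None rot [ 3.142 -0.     1.77 ] F [-0.2 -0.2 -0.2] t 15.75
```

The bin area matches the starting picture: lid shut, lever back up and the ramp empty. The only differences are arm and shadow at the crop's top edge.

```bash
python3 -c "
from h import *
print(ctrl.sign_off())"
```

```text
the job is handed in; nothing more can be done
None
```

The marker was laid on the ramp, rolled into the bin while I held the lever down, and the lid is shut again; the job was handed in at about 15.8 s, with the arm clear of everything.

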